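# Fit the sleeve on the gauge pin and hold the mirror so the camera sees its far side

## Robot

A 7-joint arm with a two-finger parallel gripper is mounted at the origin on the work surface. World frame = base frame: x ahead of the robot, y to its left, z up, the work surface at z = 0. Lengths are in m, angles in rad, forces in N, time in s.
With the tool pointing down it reaches from about 0.425 to 0.875 m from the base axis. Payload 4.7 kg.
Tool frame: the origin (TCP) lies midway between the tips of the shut fingers; the grasp point (between the pads) lies 19 mm behind it; z points along the fingers, x is the direction in which the jaws open and shut, and the axes are right-handed (so a half turn about z gives the same grasp; the last joint's range is limited). The gripper opens to 87 mm and grips with 3 to 60 N. Pads are 19 mm wide; open, the fingers measure 117 mm over their backs; the gripper's body (75 mm by 190 mm) begins 51 mm behind the grasp point.
Start: joints at [-1.271, 0.321, -0.07, 1.45, 0.023, 1.371, -0.057], TCP at [0.183, 0.624, 0.223] pointing down, gripper open.
Joint ranges: [-2.86, 2.86], [-0.3, 2.09], [-1.38, 1.24], [0.06, 2.45], [-1.56, 4.7], [0.09, 2.05], [-2.69, 2.69]. Speed limits (rad/s): [2.57, 2.57, 3.14, 3.14, 3.14, 3.14, 3.14].

## Interface

Orientations are given as a rotation vector (axis times angle).
In Python, from bench import get_state, eyes, ticket gives the robot as it stands.
- The arm moves only by the tool carry_out, never from a script. Its argument "motion" is a list of rows, each a list of 2 entries, a list of its own where there are three numbers: the shift along the world's x, y, z in m, then the turn about the world's z in rad. A call has 1 to 20 rows; each row is the pose to reach, as a shift and turn from the pose commanded when the call began; what a row does not reach only later rows make up. A row lasts 1/10 s, in which the tool goes at most 50 mm and 8.59 degrees, less where a joint would pass 70% of its speed; a pose out of reach is approached as far as the arm can. A call with a gripper value outside its range is refused whole. "grip" is the gripper command: -1 is fully open, 1 is shut, values between are in proportion, set as the call begins (left out, the last holds). The fingers move at their own pace and stop on an object; "squeeze" is the grip in N (left out, the last holds). Time passes only in rows, so rows that repeat a pose let the fingers close. It gives the time, the measured TCP pose, the force and the opening at its end, in the units of the state.
- get_state(): the state, without advancing time (a new reading comes with each control period).
- eyes.get_image(name): name is "scene" or "top" or "wrist"; returns a dict with "pixels" (480x640x3 uint8, blue, green, red), "mtx" (3x3 intrinsics, pixels), "extrinsics" (4x4, takes a point from camera to world coordinates). Camera axes: x right, y down, z forward; pixel columns grow to the right and rows downward; lengths in m; the calibration is good to about 2 mm. The wrist camera is an equidistant fisheye: a pixel r from the principal point sees the ray r / f radians off the axis. A picture is of the moment at which its call begins. There is no depth.
- ticket.close_job(): hands the job in, once; it reports no verdict.
The state is a dict: "time": time; "joint_positions": joint angles; "qd": joint speeds; "joint_torque": joint torques, N m; "position": TCP position; "tool_rot": TCP orientation; "ft_force": force on the tool from outside, world axes, zero at the start; "torque": the same for the moment, N m; "grip_width": opening from 0.0 (shut) to 1.0 (fully open).
Only numpy, scipy, OpenCV 4.12 (cv2) and the standard library are available. Lean on these libraries where they do the work, as an engineer would, in place of code of your own. Each camera call takes 0.05 s, during which the arm holds its last target. There are 200 camera calls.

## Task

Of the two silver sleeves on the bench, slide the one that fits the gauge pin all the way down over it, without dropping it, and let it go. Then take the grip on top of the swivel mirror and turn the mirror until the fitted sleeve shows in it to the bench camera (the brass needle under the mirror, which follows the reflected view, then points at the sleeve), and finish while still holding the mirror steady at that angle against its spring. Leave the other sleeve and everything else lying loose where it is.

Things in the scene. Friction and masses are not known exactly. Their poses are not given: they have to be found in the camera images.
- sleeve_big: silver sleeve, a plain tube standing upright on the bench: 32 mm outside diameter, 22 mm bore, 30 mm tall, about 80 g. It fits the gauge pin. Origin at the centre of its underside, z up along the bore.
- sleeve_small: slimmer silver sleeve, also standing upright: 25 mm outside diameter, 16 mm bore, 30 mm tall. Too narrow for the gauge pin. Origin at the centre of its underside.
- seat (a point): foot of the gauge pin, where a fitted sleeve's underside rests: centre of the top of a steel collar (44 mm across) on a dark steel block 64 x 64 mm, fixed; the seat is 34 mm above the bench. The upright steel pin is 20 mm in diameter and rises 36 mm above the seat; its top 10 mm taper to 10 mm across. z is up.
- mirror: square upright mirror (54 mm frame, black back) swivelling about a vertical axis on a fixed base plate shared with the camera. Origin on that axis at bench level; x is the normal of the reflecting face (which lies on the axis), z up. At rest it faces the camera; it turns only anticlockwise from above, up to 1.35 rad, against a light spring (0.06 N m/rad plus 0.01 N m) that swings it back.
- grip (a point): middle of the aluminium finger grip on top of the mirror, on the swivel axis, 98 mm above the bench: an upright bar 12 mm thick (along the mirror's x), 36 mm long (along the mirror's y), top 110 mm and foot 82 mm above the bench; same axes as the mirror. Pinch its two flats from above and twist.
- lens (a point): front of the bench camera's lens, 50 mm above the bench, fixed 130 mm straight in front of the mirror at rest; the black camera (42 mm wide, top 71 mm above the bench) reaches 95 mm behind it. The sleeve shows to the camera when the mirror's normal halves the angle, seen from above, between the directions from the swivel axis to the lens and to the gauge pin.
- needle: flat brass needle, 108 mm long, 21 mm above the bench, under the mirror; swivels about the same axis, geared to turn twice as far as the mirror, so it always points along the camera's reflected line of sight (at rest at the camera). Origin on the axis at bench level, x along the needle to its tip. It only indicates: it cannot be pushed.
- screwdriver: screwdriver, 160 mm long, lying on the bench: not needed. Origin near its middle, underside.
- hammer: small hammer, 220 mm long, lying on the bench: not needed. Origin near its middle, underside.
- graver: graver, 110 mm long, with a mushroom-shaped wooden handle 26 mm thick, lying on the bench: not needed. Origin at its underside.
- jar: amber glass jar, 52 mm across, 55 mm tall: not needed. Origin at its underside.
- dish: white ceramic dish, 80 mm across, 20 mm tall: not needed. Origin at its underside.
There are look-alikes about, which are no part of the job. Leave any blue look-alike of the sleeve_big alone. What is shaped like the part that bears seat but purple is not meant.

How it is judged:
By the outcome, as a careful person would: the job done as asked, in the order asked, and still so for the second after the job is handed in, while the arm keeps its last pose, push and grip.
It also fails if it takes over 51 s, if anything falls off the work surface, if the arm or the gripper's body presses on something with over 40 N, if the wrist force passes 120 N, or if a joint passes its speed limit or range.

## Working session

There is one attempt and no reset: what is moved stays moved. The work goes in short steps, Python scripts to look and compute and a tool call to move; the robot and the scene stay as the last step left them, time stands still between calls to the robot, and variables do not carry over. Pictures are saved under pics/ and viewed, about 8 in all and at most 12, crops included, and the job is handed in when it is done.

Besides the shell and the picture viewer there is one more tool, called after "Emit:" in YAML: its name, and indented under it one key for each argument. carry_out: Moves the arm, as the interface text tells. Its arguments: {"type":"object","properties":{"motion":{"type":"array","items":{"type":"array"}},"grip":{"type":"number"},"squeeze":{"type":"number"}},"required":["motion"]}

```bash
mkdir -p pics; ls; cat > h.py <<'E'
import numpy as np, cv2
from bench import get_state, eyes, ticket
def ray(im,u,v,fish=False):
    K=im["mtx"];T=np.array(im["extrinsics"])
    x=(u-K[0][2])/K[0][0];y=(v-K[1][2])/K[1][1]
    if fish:
        r=np.hypot(x,y);d=np.array([np.sin(r)*x/max(r,1e-9),np.sin(r)*y/max(r,1e-9),np.cos(r)])
    else: d=np.array([x,y,1.])
    return T[:3,3],T[:3,:3]@d
def at(im,u,v,z,fish=False):
    o,d=ray(im,u,v,fish); return (o+d*(z-o[2])/d[2]).round(4)
def proj(im,p,fish=False):
    K=np.array(im["mtx"]);T=np.array(im["extrinsics"]);c=T[:3,:3].T@(np.array(p)-T[:3,3])
    if fish:
        s=np.hypot(c[0],c[1]);th=np.arctan2(s,c[2]);q=c[:2]/max(s,1e-9)*th
    else: q=c[:2]/c[2]
    return (q*[K[0,0],K[1,1]]+K[:2,2]).round(1)
def snap(name,file):
    im=eyes.get_image(name);im={k:np.array(v) for k,v in im.items()}
    cv2.imwrite(f"pics/{file}.png",im["pixels"]);np.savez(f"pics/{file}.npz",**im);return im
def load(file): return dict(np.load(f"pics/{file}.npz"))
E
python3 - <<'E'
from h import *
for n in("scene","top","wrist"):
    im=snap(n,n+"0");print(n,im["mtx"].tolist(),im["extrinsics"].round(3).tolist())
s=get_state();print(s)
E
```

```text
pics
scene [[563.0620035584128, 0.0, 320.86060946287546], [0.0, 563.0620035584128, 238.4020786595458], [0.0, 0.0, 1.0]] [[-0.867, 0.384, -0.316, 0.962], [0.497, 0.683, -0.535, 0.686], [0.01, -0.621, -0.783, 1.055], [0.0, 0.0, 0.0, 1.0]]
top [[455.4152159204379, 0.0, 318.99733579543084], [0.0, 455.4152159204379, 236.14886657620818], [0.0, 0.0, 1.0]] [[-0.024, -0.981, 0.191, 0.378], [-0.999, 0.029, 0.022, 0.0], [-0.027, -0.19, -0.981, 1.106], [0.0, 0.0, 0.0, 1.0]]
wrist [[371.64829954431775, 0.0, 317.87562509141145], [0.0, 371.64829954431775, 242.0004830787861], [0.0, 0.0, 1.0]] [[0.282, 0.916, 0.286, 0.104], [0.959, -0.268, -0.086, 0.646], [-0.002, 0.299, -0.954, 0.383], [0.0, 0.0, 0.0, 1.0]]
{'time': 0.15, 'joint_positions': array([-1.27086371,  0.32166661, -0.07005728,  1.4513707 ,  0.02258558,
        1.37077321, -0.0569125 ]), 'qd': array([-0.00068829, -0.0018088 , -0.00129166, -0.00352894,  0.00361308,
       -0.00149274,  0.00153784]), 'joint_torque': array([-2.78111029e-04, -4.91792786e+01, -4.04648334e-01, -3.12877715e+01,
       -6.39844243e-02,  4.04050096e-02,  1.23486961e-04]), 'position': array([0.18321458, 0.62322941, 0.22171559]), 'tool_rot': array([ 2.51447435e+00,  1.88181978e+00, -1.72418032e-03]), 'ft_force': array([0.41374857, 0.21437868, 0.5141918 ]), 'torque': array([ 0.03002327,  0.00443112, -0.02763741]), 'grip_width': 0.9988299683384292}
```

View pics/top0.png

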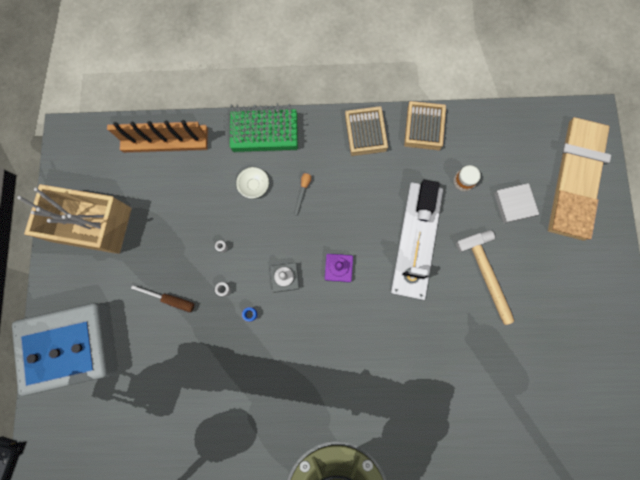

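View pics/scene0.png

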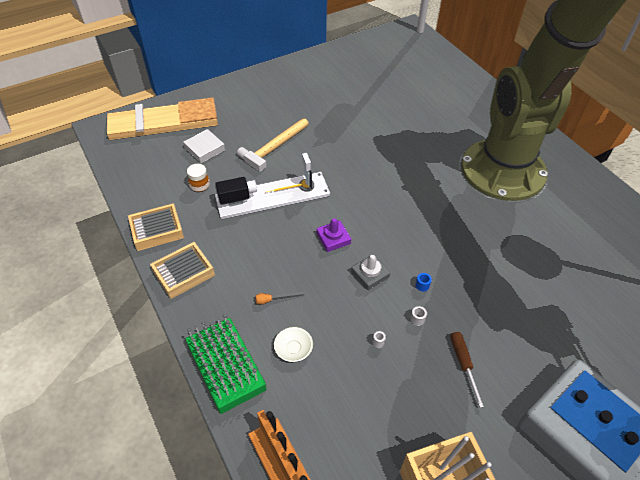

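The top view shows the big sleeve at about (222,288), the small one at (220,245), the gauge pin at (285,275), the blue decoy at (250,314), the purple decoy at (339,267), and the mirror at (413,277) with the camera at (427,200). In the scene view the big sleeve is at (419,316), the pin at (371,265) and the mirror grip at (307,160).

```bash
python3 - <<'E'
from h import *
t=load("top0");s=load("scene0")
def crop(im,x,y,w,h,k): return cv2.resize(im["pixels"][y:y+h,x:x+w],None,fx=k,fy=k,interpolation=cv2.INTER_CUBIC)
A=crop(t,205,225,100,75,4);B=crop(t,380,170,75,140,4)[:560];C=crop(s,340,240,100,75,4)
c=np.zeros((600,700,3),np.uint8);c[:300,:400]=A;c[300:600,:400]=C;c[:560,400:700]=B
cv2.imwrite("pics/crop0.png",c)
for n,u,v,z in(("big",222,288,.03),("small",220,245,.03),("pin top",285,274,.07),("mirror",413,274,.11)): print(n,at(t,u,v,z))
for n,u,v,z in(("big",419,313,.03),("pin top",372,257,.07),("grip",307,158,.11)): print(n,at(s,u,v,z))
E
```

```text
big [0.4681 0.2576 0.03  ]
small [0.5717 0.2642 0.03  ]
pin top [0.4929 0.1037 0.07  ]
mirror [ 0.481  -0.1801  0.11  ]
big [0.4685 0.2619 0.03  ]
pin top [0.4937 0.1133 0.07  ]
grip [ 0.4871 -0.1903  0.11  ]
```

View pics/crop0.png

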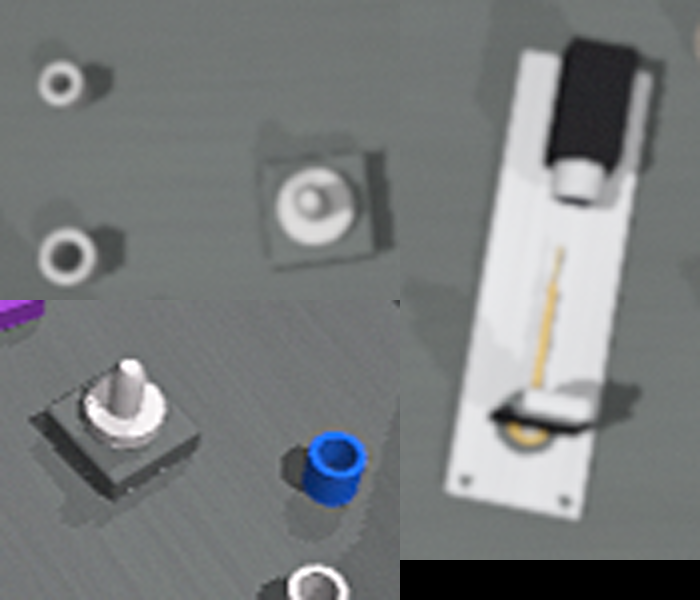

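Emit:
carry_out:
  motion:
    - [[0.035,-0.045,0],0]
    - [[0.07,-0.09,0],0]
    - [[0.1,-0.13,0],0]
    - [[0.13,-0.165,0],0]
    - [[0.16,-0.205,0],0]
    - [[0.19,-0.245,0],0]
    - [[0.22,-0.28,-0.02],0]
    - [[0.245,-0.315,-0.04],0]
    - [[0.27,-0.345,-0.06],0]
    - [[0.285,-0.365,-0.08],0]
    - [[0.285,-0.365,-0.09],0]
    - [[0.285,-0.365,-0.09],0]
    - [[0.285,-0.365,-0.09],0]
    - [[0.285,-0.365,-0.09],0]
  grip: -0.25
  squeeze: 20

```text
time: 1.55
position: [0.468, 0.2605, 0.1336]
tool_rot: [-2.512, -1.886, -0.003]
ft_force: [0.2, -0.1, -0.2]
grip_width: 0.627
```

```bash
python3 - <<'E'
from h import *
t=load("top0");s=load("scene0")
print("blue",at(t,250,314,.03),"big",at(t,221.75,289.25,.03),"small",at(t,220.25,246,.03),"pin",at(t,283.5,274.5,.07),"collar",at(t,284,276.75,.034),"big s",at(s,418.8,312.5,.03), "collar s",at(s,371.2,267,.034))
print("needle",at(t,420,232.5,.021),at(t,414.5,267.5,.021),"grip",at(t,420,270,.11))
im=snap("wrist","w1");st=get_state();print(st["time"],st["position"],st["tool_rot"],im["extrinsics"].round(3).tolist())
for p in((.468,.258,.03),(.494,.110,.034)):print(proj(im,p,True))
E
```

```text
blue [0.4057 0.1906 0.03  ] big [0.4651 0.2581 0.03  ] small [0.5692 0.2635 0.03  ] pin [0.4918 0.1071 0.07  ] collar [0.4904 0.1097 0.034 ] big s [0.4681 0.2607 0.03  ] collar s [0.4933 0.1147 0.034 ]
needle [ 0.5902 -0.2194  0.021 ] [ 0.5056 -0.2008  0.021 ] grip [ 0.4893 -0.1959  0.11  ]
1.6 [0.46810352 0.26036751 0.13360284] [-2.51251196 -1.88551012 -0.00294296] [[0.279, 0.916, 0.288, 0.389], [0.96, -0.267, -0.083, 0.283], [0.001, 0.3, -0.954, 0.295], [0.0, 0.0, 0.0, 1.0]]
[315.4 241.5]
[157.9 317.1]
```

View pics/w1.png

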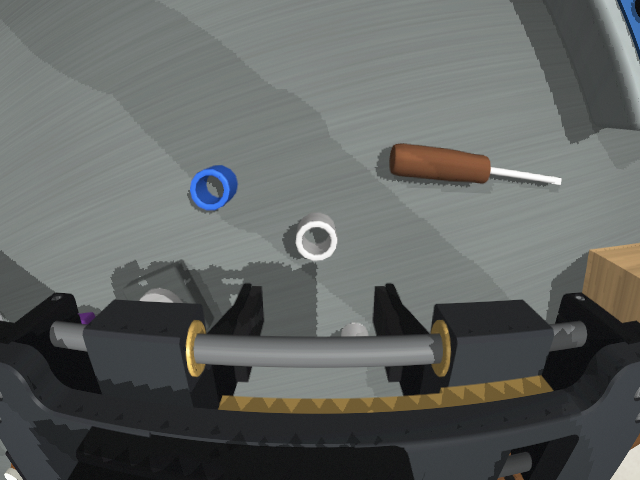

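The wrist view shows the big sleeve's top ring at (316,241). That puts it at about (0.468, 0.259), between the fingers, and the blue decoy is clear.

Emit:
carry_out:
  motion:
    - [[0,-0.001,-0.04],0]
    - [[0,-0.001,-0.08],0]
    - [[0,-0.001,-0.105],0]
    - [[0,-0.001,-0.12],0]
    - [[0,-0.001,-0.125],0]
    - [[0,-0.001,-0.125],0]
    - [[0,-0.001,-0.125],0]

```text
time: 2.3
position: [0.4691, 0.2586, 0.0089]
tool_rot: [2.515, 1.883, 0.004]
ft_force: [0.0, -0.7, 0.1]
grip_width: 0.627
```

Emit:
carry_out:
  motion:
    - [[0,0,0],0]
    - [[0,0,0],0]
    - [[0,0,0],0]
    - [[0,0,0],0]
    - [[0,0,0],0]
    - [[0,0,0],0]
  grip: 1

```text
time: 2.9
position: [0.4686, 0.258, 0.008]
tool_rot: [-2.515, -1.882, -0.001]
ft_force: [-0.3, 0.1, 2.8]
grip_width: 0.358
```

Emit:
carry_out:
  motion:
    - [[0,0,0.02],0]
    - [[0,0,0.06],0]
    - [[0,0,0.1],0]
    - [[0.006,-0.036,0.12],0]
    - [[0.014,-0.08,0.12],0]
    - [[0.02,-0.12,0.12],0]
    - [[0.025,-0.14,0.12],0]
    - [[0.025,-0.146,0.12],0]
    - [[0.025,-0.146,0.12],0]
    - [[0.025,-0.146,0.12],0]
    - [[0.025,-0.146,0.12],0]

```text
time: 4.0
position: [0.4928, 0.1135, 0.1273]
tool_rot: [-2.512, -1.886, 0.0]
ft_force: [-0.1, -0.4, -1.2]
grip_width: 0.353
```

```bash
python3 - <<'E'
from h import *
im=snap("wrist","w2");st=get_state();print(st["time"],st["position"],st["grip_width"],st["ft_force"])
for p in((.4935,.112,.07),(.4935,.112,.034)):print(proj(im,p,True))
# undistorted zoom of centre
c=cv2.resize(im["pixels"][150:390,200:440],None,fx=2.4,fy=2.4,interpolation=cv2.INTER_CUBIC);cv2.imwrite("pics/w2c.png",c)
E
```

```text
4.05 [0.49289059 0.11332807 0.1273708 ] 0.35493837872594514 [-0.27262843 -0.73337692 -0.93719049]
[316.9 264.2]
[317.  246.4]
```

View pics/w2c.png

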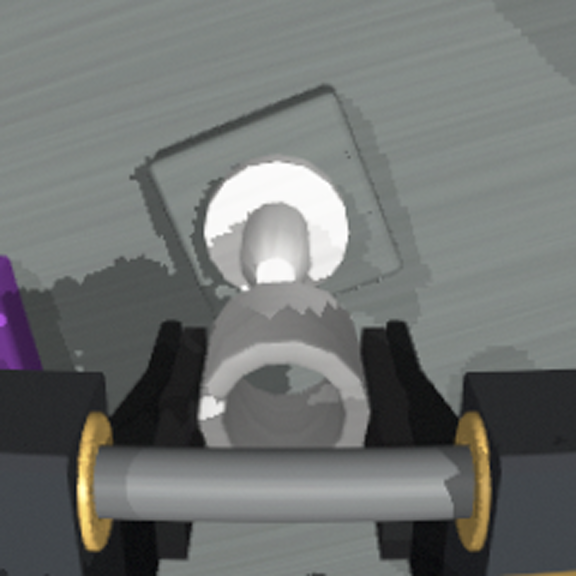

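The wrist view shows the collar centred at about crop (276,229), with the pin axis at column 276. That puts the pin at (0.4925, 0.111), about 1–2 mm from where the tool is now. The sleeve is held upright between the pads.

Emit:
carry_out:
  motion:
    - [[0,-0.001,-0.02],0]
    - [[0,-0.001,-0.04],0]
    - [[0,-0.001,-0.052],0]
    - [[0,-0.001,-0.056],0]
    - [[0,-0.001,-0.06],0]
    - [[0,-0.001,-0.063],0]
    - [[0,-0.001,-0.066],0]
    - [[0,-0.001,-0.069],0]
    - [[0,-0.001,-0.071],0]
    - [[0,-0.001,-0.071],0]
    - [[0,-0.001,-0.071],0]

```text
time: 5.15
position: [0.4934, 0.1106, 0.0567]
tool_rot: [2.515, 1.882, 0.0]
ft_force: [-0.5, 0.3, -0.8]
grip_width: 0.357
```

```bash
python3 - <<'E'
from h import *
im=snap("wrist","w3");st=get_state();print(st["time"],st["position"],st["grip_width"],st["ft_force"],st["torque"])
c=cv2.resize(im["pixels"][190:350,220:420],None,fx=3,fy=3,interpolation=cv2.INTER_CUBIC);cv2.imwrite("pics/w3c.png",c)
E
```

```text
5.2 [0.49340164 0.11063896 0.05672599] 0.35341362371749563 [ 0.70329676  0.06637801 -0.19463029] [-0.06955825 -0.0479525   0.00322512]
```

No lateral or vertical force with the underside already below the taper, so the sleeve is on the pin. I'll carry on down.

Emit:
carry_out:
  motion:
    - [[0,0,-0.004],0]
    - [[0,0,-0.008],0]
    - [[0,0,-0.012],0]
    - [[0,0,-0.014],0]
    - [[0,0,-0.016],0]
    - [[0,0,-0.016],0]
    - [[0,0,-0.016],0]

```text
time: 5.9
position: [0.4934, 0.1106, 0.0419]
tool_rot: [-2.515, -1.882, 0.0]
ft_force: [-2.6, 0.3, 10.7]
grip_width: 0.356
```

```bash
python3 - <<'E'
from h import *
im=snap("wrist","w4");st=get_state();print(st["time"],st["position"],st["grip_width"],st["ft_force"],st["torque"])
c=cv2.resize(im["pixels"][190:390,200:440],None,fx=3,fy=3,interpolation=cv2.INTER_CUBIC);cv2.imwrite("pics/w4c.png",c)
E
```

```text
5.95 [0.49342532 0.11058074 0.0419353 ] 0.35221373325413446 [-4.54405788 -2.43585402  9.69083053] [-0.29392212  0.87087022  0.01252057]
```

View pics/w4c.png

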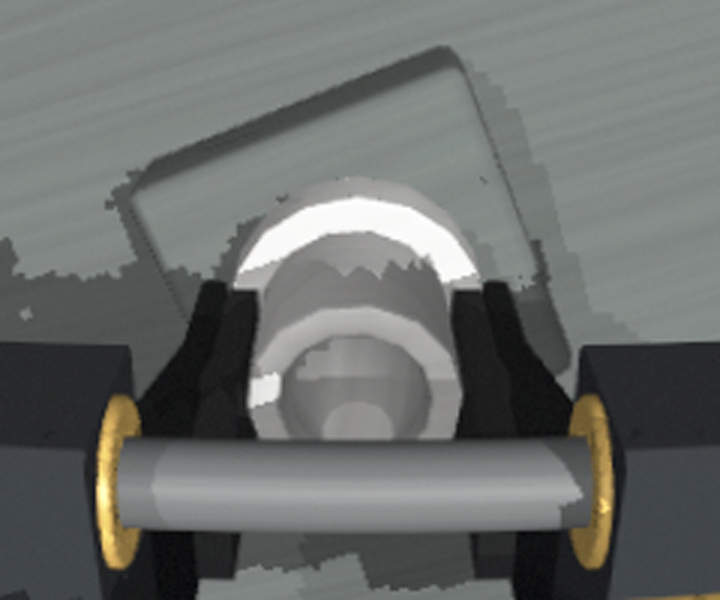

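The sleeve is down on the collar: z = 0.0419 as expected for the seat, with 10 N of contact force. Now I'll release it, rise, and go above the mirror grip.

Emit:
carry_out:
  motion:
    - [[0,0,0.001],0]
    - [[0,0,0.001],0]
    - [[0,0,0.001],0]
    - [[0,0,0.001],0]
    - [[0,0,0.001],0]
  grip: -0.2

```text
time: 6.45
position: [0.4931, 0.1106, 0.0413]
tool_rot: [-2.515, -1.882, 0.001]
ft_force: [0.2, 0.2, 0.2]
grip_width: 0.589
```

Emit:
carry_out:
  motion:
    - [[0,0,0.015],0]
    - [[0,0,0.045],0]
    - [[0,0,0.08],0]
    - [[0,0,0.11],0]
    - [[0,-0.03,0.12],-0.14]
    - [[0,-0.06,0.12],-0.28]
    - [[0,-0.09,0.12],-0.42]
    - [[0,-0.12,0.12],-0.56]
    - [[0,-0.15,0.12],-0.7]
    - [[-0.001,-0.18,0.12],-0.84]
    - [[-0.002,-0.21,0.12],-0.98]
    - [[-0.003,-0.24,0.12],-1.12]
    - [[-0.004,-0.27,0.12],-1.26]
    - [[-0.005,-0.295,0.12],-1.4]
    - [[-0.006,-0.307,0.12],-1.46]
    - [[-0.006,-0.307,0.12],-1.46]
    - [[-0.006,-0.307,0.12],-1.46]
    - [[-0.006,-0.307,0.12],-1.46]

```text
time: 8.25
position: [0.4875, -0.195, 0.1614]
tool_rot: [-3.129, 0.27, 0.0]
ft_force: [-0.5, 0.7, 0.7]
grip_width: 0.599
```

```bash
python3 - <<'E'
from h import *
im=snap("wrist","w5");st=get_state();print(st["time"],st["position"],st["tool_rot"],st["grip_width"],st["ft_force"])
t=snap("top","t5");s=snap("scene","s5")
for z in (.11,.021): print(proj(im,(.487,-.196,z),True))
def crop(im,x,y,w,h,k): return cv2.resize(im["pixels"][y:y+h,x:x+w],None,fx=k,fy=k,interpolation=cv2.INTER_CUBIC)
c=np.zeros((600,800,3),np.uint8);w=crop(im,0,0,640,480,1)
c[:480,:500]=w[:,70:570];c[:300,500:800]=crop(s,330,230,100,100,3);c[300:600,500:800]=crop(t,235,225,100,100,3)
cv2.imwrite("pics/c5.png",c)
E
```

```text
8.3 [ 0.48755044 -0.19495112  0.16146907] [-3.12946091e+00  2.69885223e-01  1.89315333e-04] 0.5994128509150115 [-0.14371644  0.71826618 -0.16423906]
[316.5 267.4]
[316.9 228.9]
```

View pics/c5.png

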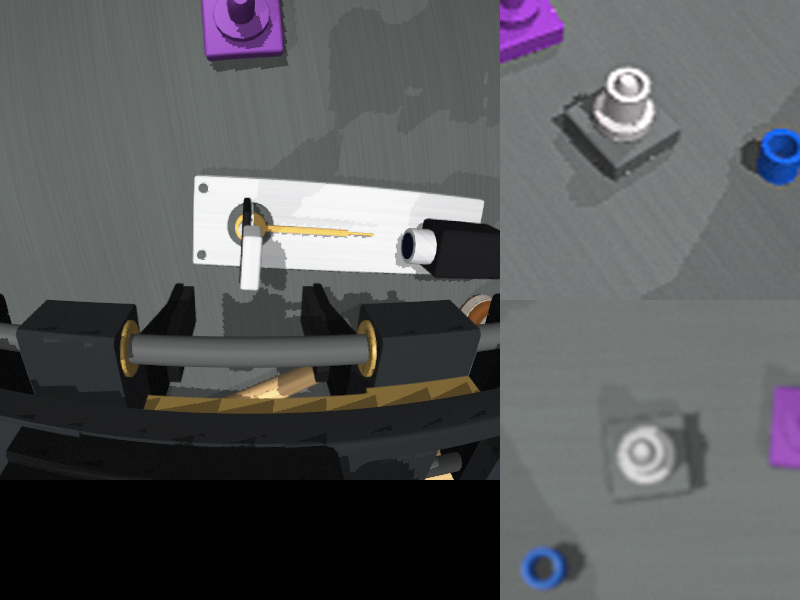

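The scene and top insets show the big sleeve seated around the pin, with the pin tip showing through. The wrist view shows the grip bar at about full pixel (320,260), the needle tip at (443,234) and the lens at about (474,246).

```bash
python3 - <<'E'
from h import *
im=load("w5")
tip=at(im,443,234,.021,True);nb=at(im,340,229,.021,True);lens=at(im,474,246,.05,True)
print(tip,nb,lens)
th=np.arctan2(*(tip-nb)[1::-1]);print("yaw needle",th,"axis from needle",tip[:2]-.108*np.array([np.cos(th),np.sin(th)]))
thl=np.arctan2(*(lens[:2]-[.487,-.196])[::-1]);print("yaw lens",thl,"axis from lens",lens[:2]-.13*np.array([np.cos(thl),np.sin(thl)]))
g=cv2.resize(im["pixels"][160:320,270:510],None,fx=3.3,fy=3.3,interpolation=cv2.INTER_CUBIC)
def mk(p,c):
    q=((proj(im,p,True)-[270,160]+.5)*3.3).astype(int);cv2.circle(g,tuple(int(v) for v in q),3,c,-1)
a=np.array([.487,-.196]);t=-.18;n=np.array([np.cos(t),np.sin(t)]);m=np.array([-n[1],n[0]])
for i in(-1,1):
  for j in(-1,1):
    mk([*(a+n*i*.006+m*j*.018),.11],(0,0,255)); mk([*(a+n*i*.006+m*j*.018),.082],(255,0,0))
mk([*a,.021],(0,255,0));mk([*(a+.108*n),.021],(0,255,0));mk([*(a+.13*n),.05],(255,0,255))
cv2.imwrite("pics/g5.png",g)
E
```

```text
[ 0.5953 -0.2191  0.021 ] [ 0.5061 -0.1994  0.021 ] [ 0.613  -0.2239  0.05  ]
yaw needle -0.21736284355323165 axis from needle [ 0.48984129 -0.19580923]
yaw lens -0.21791251636617218 axis from lens [ 0.48607439 -0.19579504]
```

View pics/g5.png

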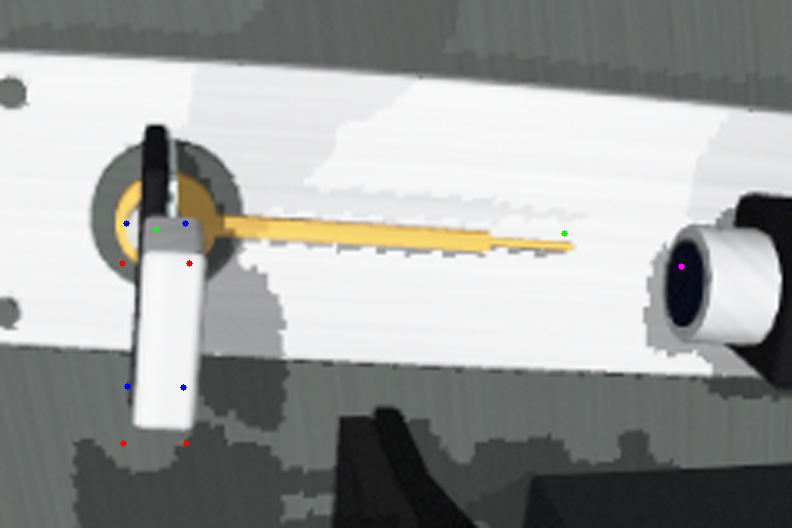

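The bar's top face lies about 2 mm from my estimate, and its lean gives yaw −0.22, which agrees with the needle. I take the axis as (0.4895, −0.195). The pin direction is then 1.561, so the mirror has to turn about 0.89 rad.

Emit:
carry_out:
  motion:
    - [[0.002,0,-0.02],-0.045]
    - [[0.002,0,-0.04],-0.045]
    - [[0.002,0,-0.055],-0.045]
    - [[0.002,0,-0.066],-0.045]
    - [[0.002,0,-0.073],-0.045]
    - [[0.002,0,-0.073],-0.045]
    - [[0.002,0,-0.073],-0.045]

```text
time: 9.1
position: [0.4896, -0.1966, 0.089]
tool_rot: [3.122, -0.345, 0.001]
ft_force: [0.2, -0.4, 1.5]
grip_width: 0.601
```

Emit:
carry_out:
  motion:
    - [[0,0,0],0]
    - [[0,0,0],0]
    - [[0,0,0],0]
    - [[0,0,0],0]
    - [[0,0,0],0]
    - [[0,0,0],0]
    - [[0,0,0],0]
    - [[0,0,0],0]
  grip: 1
  squeeze: 30

```text
time: 9.9
position: [0.4891, -0.1963, 0.0886]
tool_rot: [-3.123, 0.345, 0.001]
ft_force: [-0.4, 0.1, 2.3]
grip_width: 0.136
```

```bash
python3 - <<'E'
from h import *
st=get_state();print(st["time"],st["position"],st["tool_rot"],st["grip_width"]*87,st["ft_force"],st["torque"])
E
```

```text
9.9 [ 0.48905499 -0.19634954  0.08859454] [-3.12253152e+00  3.44987531e-01  6.51858436e-04] 11.815681234767164 [-0.40393787  0.12654812  2.33468043] [-0.02140622  0.34637518  0.06824757]
```

Emit:
carry_out:
  motion:
    - [[0,0,0],0.08]
    - [[0,0,0],0.16]
    - [[0,0,0],0.24]
    - [[0,0,0],0.32]
    - [[0,0,0],0.4]
    - [[0,0,0],0.48]
    - [[0,0,0],0.56]
    - [[0,0,0],0.64]
    - [[0,0,0],0.72]
    - [[0,0,0],0.8]
    - [[0,0,0],0.86]
    - [[0,0,0],0.89]
    - [[0,0,0],0.89]
    - [[0,0,0],0.89]
    - [[0,0,0],0.89]

```text
time: 11.4
position: [0.4909, -0.1959, 0.0886]
tool_rot: [2.966, 1.033, 0.005]
ft_force: [5.2, 0.5, -3.8]
grip_width: 0.138
```

```bash
python3 - <<'E'
from h import *
st=get_state();print(st["time"],st["position"],st["tool_rot"],st["grip_width"]*87,st["ft_force"],st["torque"])
im=snap("wrist","w6");t=snap("top","t6");s=snap("scene","s6")
def crop(im,x,y,w,h,k): return cv2.resize(im["pixels"][y:y+h,x:x+w],None,fx=k,fy=k,interpolation=cv2.INTER_CUBIC)
c=np.zeros((600,800,3),np.uint8)
c[:300,:400]=crop(t,260,190,200,150,2);c[300:,:400]=crop(s,220,110,200,150,2);c[:480,400:]=im["pixels"][:,130:530]
cv2.imwrite("pics/c6.png",c)
for n,i,f in(("w",im,1),("t",t,0),("s",s,0)):
    print(n,[proj(i,p,f).tolist() for p in((.4895,-.195,.021),(.4906,-.087,.021),(.4928,.1107,.064))])
E
```

```text
11.4 [ 0.49094036 -0.19587975  0.08863607] [2.96572168 1.03259617 0.00472653] 12.003401204804097 [ 5.23821397  0.47550632 -3.79586235] [ 0.01965149 -1.08464971 -0.0453274 ]
w [[317.1, 254.0], [426.2, 126.0], [606.4, -67.2]]
t [[412.5, 274.3], [366.9, 275.1], [282.2, 274.4]]
s [[305.6, 182.9], [326.6, 210.9], [371.5, 257.6]]
```

View pics/c6.png

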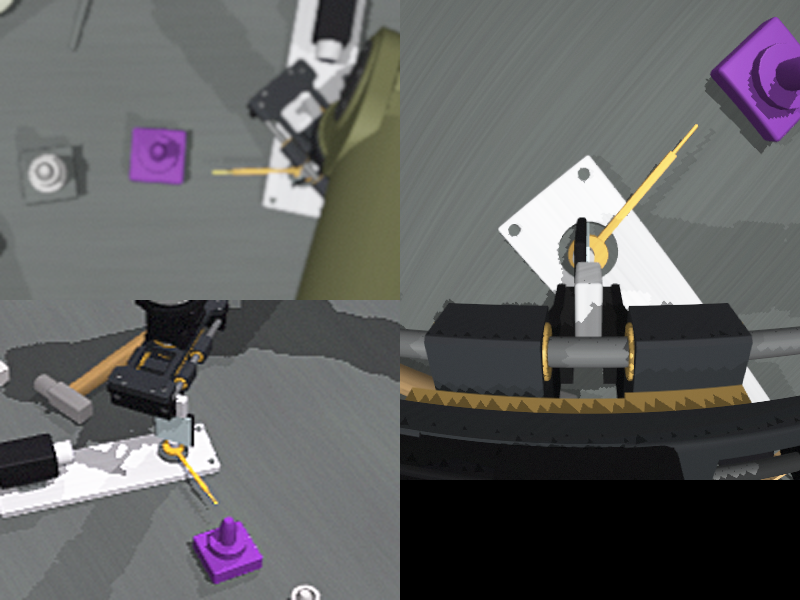

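The needle runs from the axis to its tip at wrist pixel (427,125), against (426,126) predicted, and it points along the line towards the sleeve. I'll fit the brass pixels to get the angle accurately.

```bash
python3 - <<'E'
from h import *
for f,fish,box in(("w6",True,(325,110,440,245)),("t6",False,(355,265,411,285)),("s6",False,(300,175,335,220))):
    im=load(f);x0,y0,x1,y1=box
    hsv=cv2.cvtColor(im["pixels"],cv2.COLOR_BGR2HSV);m=cv2.inRange(hsv,(12,90,90),(35,255,255))
    v,u=np.nonzero(m[y0:y1,x0:x1]);P=np.array([at(im,a+x0,b+y0,.021,fish)[:2] for a,b in zip(u,v)])
    vx,vy,cx,cy=cv2.fitLine(P.astype(np.float32),cv2.DIST_HUBER,0,.001,.001).ravel()
    if vy<0:vx,vy=-vx,-vy
    print(f,len(P),"angle",np.arctan2(vy,vx),"tip",P[P[:,1].argmax()],"x at y=-.195",cx+vx/vy*(-.195-cy),"x at pin y=.111",cx+vx/vy*(.111-cy))
t=load("t6");print("sleeve top in top cam",at(t,282.5,275.5,.064),"scene",at(load("s5"),372,257.5,.064))
st=get_state();print(st["tool_rot"],2*np.arctan2(st["tool_rot"][1],st["tool_rot"][0]))
E
```

```text
w6 1204 angle 1.5641081 tip [ 0.4902 -0.0857] x at y=-.195 0.48970705 x at pin y=.111 0.49175367
t6 93 angle 1.5470057 tip [ 0.4883 -0.087 ] x at y=-.195 0.48799115 x at pin y=.111 0.49527246
s6 123 angle 1.6099683 tip [ 0.4877 -0.0851] x at y=-.195 0.49112844 x at pin y=.111 0.4791357
sleeve top in top cam [0.4903 0.1101 0.064 ] scene [0.4916 0.1109 0.064 ]
[2.96569063 1.03247336 0.00475956] 0.6700323766445936
```

By the wrist camera, the most accurate here, the needle line passes within about 1 mm of the pin. The mirror yaw of 0.67 equals the bisector. I'll hold briefly to check it is steady, then hand in.

Emit:
carry_out:
  motion:
    - [[0,0,0],0]
    - [[0,0,0],0]
    - [[0,0,0],0]
    - [[0,0,0],0]
    - [[0,0,0],0]

```text
time: 12.05
position: [0.4909, -0.1959, 0.0886]
tool_rot: [2.966, 1.033, 0.005]
ft_force: [5.9, -0.2, -4.1]
grip_width: 0.133
```

```bash
python3 - <<'E'
from h import *
im=snap("wrist","w7");m=cv2.inRange(cv2.cvtColor(im["pixels"],cv2.COLOR_BGR2HSV),(12,90,90),(35,255,255))
v,u=np.nonzero(m[110:245,325:440]);P=np.array([at(im,a+325,b+110,.021,True)[:2] for a,b in zip(u,v)],np.float32)
l=cv2.fitLine(P,cv2.DIST_HUBER,0,.001,.001).ravel();print("needle line angle",np.arctan(l[1]/l[0])%np.pi)
d=cv2.absdiff(load("t5")["pixels"],load("top0")["pixels"])[235:258,208:232].max();print("small sleeve change",d)
st=get_state();print(st["time"],st["position"],st["tool_rot"],st["ft_force"],st["grip_width"])
print(ticket.close_job())
E
```

```text
needle line angle 1.5641321
small sleeve change 21
12.1 [ 0.49091652 -0.19588155  0.08864353] [2.96572465 1.03258762 0.00466028] [ 4.97791381  0.10179978 -5.13234606] 0.13474856965502174
the job is handed in; nothing more can be done
None
```

The job is done and handed in at 12.1 s of robot time. I slid the big silver sleeve down over the gauge pin and let it go. Then I gripped the swivel mirror, turned it 0.89 rad anticlockwise, and finished still holding it.

- **Sleeve:** it met the collar at the expected height with about 10 N of contact force. After release, the scene and top views showed it seated around the pin.
- **Mirror:** the wrist camera put the needle at 1.564 rad against 1.561 rad for the direction to the pin, so it points within about 1 mm of the pin. The angle was unchanged on a second look about 0.65 s later, with a steady grip and about 7 N of force on the tool.
- **Disagreement:** coarser needle fits from the other two cameras gave 1.547 rad (top) and 1.610 rad (scene). I trusted the close wrist view, because those two had few needle pixels to work from.
- **Other objects:** the small sleeve's patch in the top view showed only a small brightness change (21 of 255 at most). I did not check the other loose items the same way, but nothing felt like a collision.

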